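# Load the archive cartridge into the ultrasound room's cartridge dock

### The job

Take the tall data cartridge out of the desk rack and push it down through the slot in the top of the dock until it is fully home on its connector, then let go. The bay with the slot hangs loosely in rubber mounts, so find the slot by feel and press gently: never force the cartridge against the dock. Leave the short cartridges, the stapler and the mouse where they are.

Things in the scene. Friction and masses are not known exactly. Their poses are not given: they have to be found in the camera images.
- cartridge: The tall data cartridge: plain grey rigid slab 18 mm thick (its x), 70 mm wide (its y), 100 mm tall (its z), about 0.16 kg, ribbed near the top, square-edged at the bottom. Origin: centre of the underside. It starts upright in one of the rack's three places; the other two cartridges are equally thick and wide but only 60 mm tall.
- dock: Cartridge dock, fixed: white box 96 (x) by 136 (y) by 70 mm high; origin at the centre of its underside, z up. On top a flat grey bezel plate 66 (x) by 112 (y) mm with the vertical slot in its middle, 20.4 mm along x by 73 mm along y; the long edges have a lead-in 1.2 mm wide, the ends 4 mm. Over 45 N between cartridge and dock does damage.
- plug (a joint): Connector plug at the bottom of the bay, in m: 0 = up, as at the start, 50 mm below the bezel's top; 0.007 = fully down, a hard stop. The cartridge presses it down with about 12 N and it stays where it is left. Fully home, 43 mm of the cartridge stand out above the bezel.
- rack: Dark steel desk rack, fixed: 172 (x) by 92 (y) mm, origin at the centre of its underside. Three places along its x (-60, 0, +60 mm), each between two fins 22 mm apart that reach 40 mm above the desk; the cartridges stand 6 mm above the desk, their thickness along the rack's x.
- short_a: Short cartridge, 18 by 70 by 60 mm tall, standing in the rack; to be left there. Origin: centre of its underside.
- short_b: Short cartridge, 18 by 70 by 60 mm tall, standing in the rack; to be left there. Origin: centre of its underside.
- stapler: Stapler, 135 mm long (its x), 32 mm wide, 40 mm high, lying between dock and rack; leave alone. Origin: centre of its underside.
- mouse: White computer mouse, 100 (x) by 58 by 28 mm high, on the desk near the robot; leave alone. Origin: centre of its underside.
- slot_mean (a point): Middle of the bezel's top if the bay hung true: on the dock's axis, 80 mm above the desk. In fact bezel and slot hang in rubber mounts and rest anywhere up to 6.5 mm either way along the dock's x (never along y) and 3 mm up or down from here; this offset is not reported. The bay yields along x to about 5 N, but not downwards.
Mind the look-alikes: they are no part of the job. What is shaped like the cartridge but blue, orange or pink is not meant.

How it is judged:
By the outcome, as a careful person would: the job done as asked, in the order asked, and still so for the second after the job is handed in, with the robot touching nothing.
It also fails if it takes over 51 s, if anything falls off the work surface, if the arm or the gripper's body presses on something with over 40 N, if the wrist force passes 120 N, or if a joint passes its speed limit or range.

### The arm

A 7-joint arm with a two-finger parallel gripper is mounted at the origin on the work surface. World frame = base frame: x ahead of the robot, y to its left, z up, the work surface at z = 0. Lengths are in mm, angles in rad, forces in N, time in s.
With the tool pointing down it reaches from about 400 to 875 mm from the base axis. Payload 4.4 kg.
Tool frame: the origin (TCP) lies between the finger pads; the fingertips stand 22 mm ahead of it and the grasp point (between the pads) lies 3 mm ahead of it; z points along the fingers, y is the line along which they close (so a half turn about z gives the same grasp; the last joint's range is limited). The gripper opens to 85 mm and grips with 20 to 120 N. Pads are 22 mm wide; open, the fingers measure 114 mm over their backs; the gripper's body (76 mm by 85 mm) begins 54 mm behind the grasp point. The pads swing forward as they close: fully open they stand 13 mm farther back than shut.
Start: joints at [-1.337, 0.628, 0.038, 1.517, -0.027, 0.996, -0.02], TCP at [191.939, 621.029, 216.513] pointing down, gripper open.
Joint ranges: [-3.06, 3.06], [-0.37, 2.12], [-1.25, 1.32], [0.18, 2.47], [-1.1, 4.24], [0.23, 1.98], [-2.94, 2.94]. Speed limits (rad/s): [2.57, 2.57, 3.14, 3.14, 3.14, 3.14, 3.14].

### API

Orientations are given as [roll, pitch, yaw] about the fixed x, y, z axes, in that order (R = Rz(yaw) Ry(pitch) Rx(roll)).
In Python, from cell import ctrl gives the robot as it stands.
- The arm moves only by the tool step_arm, never from a script. Its argument "plan" is a list of rows, each an object of numbers: "dx", "dy", "dz": the shift along the tool's x, y, z scaled (see below); "ax", "ay", "az": the turn, a rotation vector about the tool's x, y, z scaled (see below); "gripper": the opening, from 0 (shut) to 1 (fully open). A call has 1 to 20 rows; each row shifts and turns the commanded pose from where the row before left it, along the tool's axes as they then stand; what a row does not reach is not made up. The controller multiplies each number of a shift by 0.3 m and each number of a turn by 90 degrees. A row lasts 1/8 s, in which the tool goes at most 62.5 mm and 10.7 degrees, less where a joint would pass 70% of its speed; a pose out of reach is approached as far as the arm can. A call with a number of a shift or a turn outside -1 to 1 is refused whole. A call with a gripper value outside its range is refused whole. The fingers move at their own pace and stop on an object; the grip force is fixed at half the most. Time passes only in rows, so rows that do not move let the fingers close. It gives the time, the measured TCP pose, the force, the opening and the grip force at its end, in the units of the state.
- ctrl.read_state(): the state, without advancing time (a new reading comes with each control period).
- ctrl.get_image(name): name is "side" or "top" or "wrist"; returns a dict with "color" (384x512x3 uint8, red, green, blue), "range_z" (384x512 float32, mm along the optical axis (not along the pixel's ray), 0 where there is no reading), "fx", "fy", "cx", "cy" (pixels), "T" (4x4, takes a point from camera to world coordinates); the wrist camera has in their place "T_tool_cam" (4x4, takes a point from camera to tool coordinates, whose origin is the TCP and whose axes are the flange's). Camera axes: x right, y down, z forward; pixel columns grow to the right and rows downward; lengths in mm; the calibration is good to about 2 mm. A picture is of the moment at which its call begins: read the wrist's pose just before it.
- ctrl.finish_job(): hands the job in; it is judged then, once.
The state is a dict: "clock": time; "qpos": joint angles; "qd": joint speeds; "tau": joint torques, N m; "eef_pos": TCP position; "tool_rot": TCP orientation; "force": force on the tool from outside, world axes, zero at the start; "torque": the same for the moment, N m; "width": finger opening in mm; "gripper_force": force on a finger pad.
Only numpy, scipy, OpenCV 4.12 (cv2) and the standard library are available. Lean on these libraries where they do the work, as an engineer would, in place of code of your own. Each camera call takes 0.05 s, during which the arm holds its last target. There are 200 camera calls.

## Working session

There is one attempt and no reset: what is moved stays moved. The work goes in short steps, Python scripts to look and compute and a tool call to move; the robot and the scene stay as the last step left them, time stands still between calls to the robot, and variables do not carry over. Pictures are saved under pics/ and viewed, at most 10 in all, crops included, and the job is handed in when it is done.

Besides the shell and the picture viewer there is one more tool, called after "Emit:" as a command line: name --argument value ..., lists and objects as JSON in quotes. step_arm: Moves the arm, as the interface text tells. Shifts and turns lie within -1 to 1; 1 stands for 0.3 m of shift or 90 degrees of turn. Its arguments: {"type":"object","properties":{"plan":{"type":"array"}},"required":["plan"]}

```bash
mkdir -p pics; cat > h.py <<'E'
import numpy as np, cv2
from cell import ctrl
def grab(n,tag):
    s=ctrl.read_state(); im=ctrl.get_image(n)
    cv2.imwrite(f'pics/{tag}.png',im['color'][:,:,::-1]); np.savez(f'pics/{tag}.npz',**{k:v for k,v in im.items()},eef=s['eef_pos'],rot=s['tool_rot'])
    return s,im
def pts(im,T=None):
    z=im['range_z']; v,u=np.mgrid[:z.shape[0],:z.shape[1]]
    P=np.stack([(u-im['cx'])/im['fx']*z,(v-im['cy'])/im['fy']*z,z,np.ones_like(z)],-1)
    return (P@(im['T'] if T is None else T).T)[...,:3]
E
python3 - <<'E'
from h import *
for n in('top','side'):
    s,im=grab(n,n+'0')
a=cv2.imread('pics/top0.png');b=cv2.imread('pics/side0.png')
print(s)
print(im['T'])
E
```

```text
{'clock': 0.05, 'qpos': array([-1.33677678,  0.62930663,  0.03844111,  1.51837241, -0.02696592,
        0.99627237, -0.0199539 ]), 'qd': array([-0.00037947, -0.00103314, -0.0010661 , -0.00171099, -0.00108724,
       -0.00144808,  0.00276258]), 'tau': array([ 2.89033822e-03, -5.65042734e+01,  1.23181578e+00, -1.94199175e+01,
        1.12792948e-02,  5.08927813e-03,  3.91561241e-05]), 'eef_pos': array([191.76842509, 620.39598049, 215.61327613]), 'tool_rot': array([-3.13975252e+00,  5.01798762e-05,  2.84183839e+00]), 'force': array([-0.41890488, -0.15418241, -0.21339943]), 'torque': array([0.03063126, 0.01765682, 0.03296991]), 'gripper_force': 0.0, 'width': 85.47144591487425}
[[-6.95732061e-01 -4.81512787e-01  5.33012510e-01  1.49633492e+02]
 [-7.18257737e-01  4.58173585e-01 -5.23624664e-01  3.77626890e+02]
 [ 7.91971825e-03 -7.47142826e-01 -6.64616337e-01  6.13202317e+02]
 [ 0.00000000e+00  0.00000000e+00  0.00000000e+00  1.00000000e+00]]
```

View pics/top0.png

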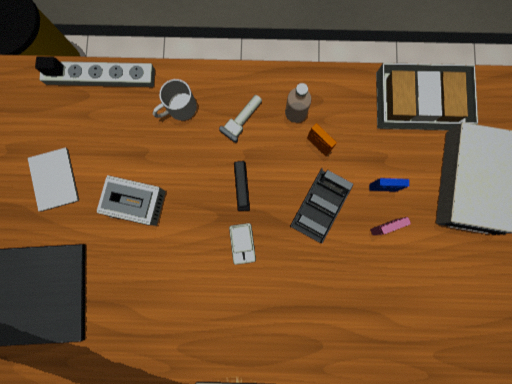

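View pics/side0.png

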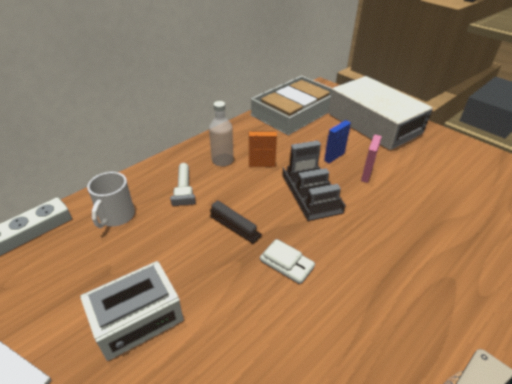

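The top view shows the dock at (131,200) and the rack at (321,205). The tall cartridge is at the rack's upper-right end, at (335,180), or (305,157) in the side view. The mouse is at (242,243) and the stapler at (241,185).

Things that could be mistaken for the cartridge, in top pixels:
- short cartridges at (322,200) and (312,222)
- blue slab at (390,184)
- orange slab at (321,138)
- pink slab at (391,226)

By the description I choose the grey one at (335,180).

```bash
python3 - <<'E'
from h import *
for tag in('top0','side0'):
    im=dict(np.load(f'pics/{tag}.npz')); P=pts(im); ok=im['range_z']>0
    print(tag,ok.mean(), im['T'][:3,3].round(), im['fx'])
    for (u,v) in ([(335,180),(322,200),(312,222),(131,200),(242,245),(241,185)] if tag=='top0' else [(305,155),(318,177),(325,195),(130,295),(287,260)]): print((u,v),P[v,u].round(1))
    # height slices
    def rect(name,m,zlo,zhi,win):
        u0,u1,v0,v1=win; Q=P[v0:v1,u0:u1].reshape(-1,3); k=(Q[:,2]>zlo)&(Q[:,2]<zhi)&(m[v0:v1,u0:u1].ravel()); Q=Q[k]
        if len(Q)<5: print(name,len(Q));return
        r=cv2.minAreaRect(Q[:,:2].astype(np.float32)); print(name,len(Q),np.round(Q.mean(0),1),np.round(r[0],1),np.round(r[1],1),round(r[2],1))
    if tag=='top0':
        R=(285,360,160,250);D=(90,175,170,235)
    else:
        R=(275,350,138,225);D=(70,195,255,360)
    rect('tall',ok,98,112,R);rect('shorts',ok,59,72,R);rect('fins',ok,36,44,R);rect('rackall',ok,3,120,R)
    rect('bezel',ok,74,90,D);rect('white',ok,66,73,D);rect('dock',ok,5,95,D)
a=cv2.imread('pics/side0.png')[130:230,260:360]; b=cv2.imread('pics/top0.png')[150:250,275:375]
cv2.imwrite('pics/crop.png',cv2.resize(np.hstack([a,b]),None,fx=4,fy=4))
E
```

```text
top0 0.9958953857421875 [ 440.  -54. 1062.] 405.1729217126757
(335, 180) [ 598.3 -225.9  108.7]
(322, 200) [ 554.5 -201.3   67. ]
(312, 222) [ 499.9 -177.4   64.2]
(131, 200) [546.5 281.5  33.5]
(242, 245) [439.8  -5.5  26.2]
(241, 185) [591.4   1.1  37.9]
tall 236 [ 598.3 -233.7  105.2] [ 598.7 -233.9] [69.9 19.2] 63.3
shorts 469 [ 525.2 -195.1   65.4] [ 545.7 -206.2] [ 70.  138.3] 62.6
fins 205 [ 539.2 -200.1   39.7] [ 545.4 -206. ] [ 77.5 146.8] 63.0
rackall 2547 [ 544.4 -203.9   36. ] [ 550.4 -210.9] [231.5 193.9] 1.3
bezel 1023 [541.3 278.3  82.2] [540.2 279. ] [128.6  87.2] 85.8
white 833 [542.7 271.5  69.9] [543.  278.1] [137.4  95.8] 78.6
dock 2415 [540.6 270.6  67.9] [545.2 284. ] [169.  208.5] 1.3
side0 0.9958699544270834 [150. 378. 613.] 378.1223177071725
(305, 155) [ 592.  -227.6   80.2]
(318, 177) [ 534.9 -210.7   55.3]
(325, 195) [ 486.4 -175.4   52.2]
(130, 295) [551.6 272.4  60.6]
(287, 260) [434.5   5.4  27.8]
tall 185 [ 597.6 -231.6  103.4] [ 599.5 -233.9] [70.3 22.3] 60.4
shorts 599 [ 541.3 -212.4   64.3] [ 551.3 -250.7] [188.4 197.4] 59.9
fins 439 [ 543.9 -215.3   39.5] [ 545.7 -265. ] [205.4 202.8] 62.9
rackall 3419 [ 549.1 -215.2   45. ] [ 540.6 -263.1] [209.4 215.9] 63.3
bezel 2173 [540.3 280.5  80.8] [541.8 277.8] [111.7  68.8] 78.8
white 1775 [529.2 285.   68.8] [542.7 277.6] [135.8  97.3] 78.6
dock 6039 [524.6 284.5  63.4] [541.4 277.9] [135.9 102.6] 78.6
```

View pics/crop.png

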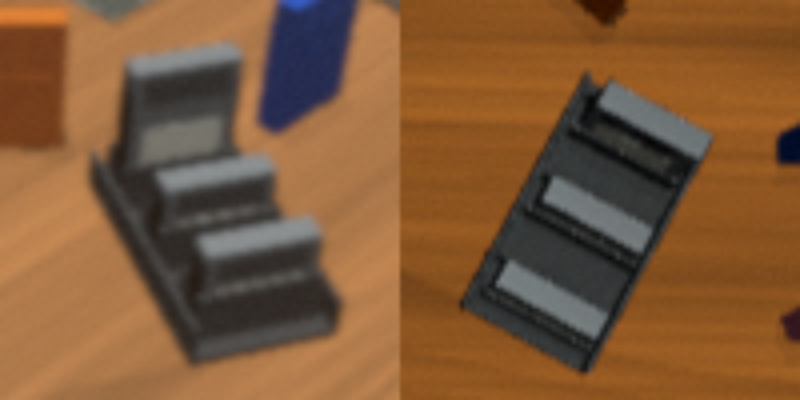

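The crop confirms it: the tall grey slab stands at the far end of the rack, beside two short ones. Its centre is (599,-234) and its thickness runs along -27.2°. The dock is at (542.8,277.8) with its y axis at 78.6°. I'll look at the dock from the wrist camera on the way.

```bash
cat >> h.py <<'E'
from scipy.spatial.transform import Rotation as R
def rel(target,yawdeg,s=None):
    "shift in tool axes (units of .3 m) and yaw turn (units of 90deg) to target TCP pointing down"
    s=s or ctrl.read_state(); r=R.from_euler('xyz',s['tool_rot'])
    d=r.inv().apply(np.array(target)-s['eef_pos'])/300
    g=R.from_euler('xyz',[np.pi,0,np.deg2rad(yawdeg)])
    print('now',s['eef_pos'].round(1),np.rad2deg(s['tool_rot']).round(2),'shift',d.round(4),'turn',np.rad2deg((r.inv()*g).as_rotvec()).__truediv__(90).round(4),'F',s['force'].round(1),'t',round(s['clock'],2),'w',round(s['width'],1),'qd',np.abs(s['qd']).max().round(3))
def wT(im,eef,rot):
    M=np.eye(4);M[:3,:3]=R.from_euler('xyz',rot).as_matrix();M[:3,3]=eef; return M@im['T_tool_cam']
E
python3 - <<'E'
from h import *
im=ctrl.get_image('wrist');print(im['T_tool_cam'].round(3),im['fx'])
a=np.deg2rad(78.6)
rel([542.8,277.8,230],78.6)
E
```

```text
[[ 0.00000e+00 -9.58000e-01 -2.86000e-01  7.40720e+01]
 [ 1.00000e+00  0.00000e+00  1.00000e-03  4.76000e-01]
 [-1.00000e-03 -2.86000e-01  9.58000e-01 -1.57784e+02]
 [ 0.00000e+00  0.00000e+00  0.00000e+00  1.00000e+00]] 332.6454495292756
now [191.8 620.5 215.8] [-179.92    0.    162.82] shift [-1.4552 -0.746  -0.0462] turn [-8.000e-04  7.000e-04  9.358e-01] F [0.7 0.3 0.1] t 0.15 w 85.7 qd 0.002
```

Emit:
step_arm --plan '[{"dx": -0.1617,"dy": -0.083,"dz": -0.005,"gripper": 0.55},{"dx": -0.1617,"dy": -0.083,"dz": -0.005,"gripper": 0.55},{"dx": -0.1617,"dy": -0.083,"dz": -0.005,"gripper": 0.55},{"dx": -0.1617,"dy": -0.083,"dz": -0.005,"gripper": 0.55},{"dx": -0.1617,"dy": -0.083,"dz": -0.005,"gripper": 0.55},{"dx": -0.1617,"dy": -0.083,"dz": -0.005,"gripper": 0.55},{"dx": -0.1617,"dy": -0.083,"dz": -0.005,"gripper": 0.55},{"dx": -0.1617,"dy": -0.083,"dz": -0.005,"gripper": 0.55},{"dx": -0.1617,"dy": -0.083,"dz": -0.005,"gripper": 0.55},{"az": 0.104,"gripper": 0.55},{"az": 0.104,"gripper": 0.55},{"az": 0.104,"gripper": 0.55},{"az": 0.104,"gripper": 0.55},{"az": 0.104,"gripper": 0.55},{"az": 0.104,"gripper": 0.55},{"az": 0.104,"gripper": 0.55},{"az": 0.104,"gripper": 0.55},{"az": 0.104,"gripper": 0.55},{"gripper": 0.55}]'

```text
invalid input
```

```bash
python3 - <<'E'
from h import *
rel([542.8,277.8,230],78.6)
s,im=grab('wrist','w1')
P=pts(im,wT(im,s['eef_pos'],s['tool_rot']))
a=np.deg2rad(78.6); ux=np.array([np.sin(a),-np.cos(a)]);uy=np.array([np.cos(a),np.sin(a)])
q=P[...,:2]-[542.8,277.8]; X=q@ux;Y=q@uy;Z=P[...,2]
g=cv2.cvtColor(im['color'],cv2.COLOR_RGB2GRAY)
i=np.argmin(np.hypot(X,Y)+1000*(im['range_z']<=0));v,u=divmod(i,512);print('centre px',u,v)
for name,m in (('bezel',(Z>75)&(Z<90)),('white',(Z>64)&(Z<74))):
    m=m&(abs(X)<60)&(abs(Y)<80); Q=P[m]; r=cv2.minAreaRect(Q[:,:2].astype(np.float32)); c=np.array(r[0])-[542.8,277.8]
    print(name,m.sum(),np.median(Z[m]),np.round(r,1) if 0 else (np.round(r[0],1),np.round(r[1],1),round(r[2],1)),'off',c@ux,c@uy)
# slot: low points inside
m=(Z<60)&(abs(X)<25)&(abs(Y)<45)
Q=P[m];print('slotlow',m.sum(),X[m].min(),X[m].max(),Y[m].min(),Y[m].max())
E
```

```text
now [191.8 620.5 215.8] [-179.92    0.    162.82] shift [-1.4552 -0.746  -0.0462] turn [-8.000e-04  7.000e-04  9.358e-01] F [0.7 0.3 0.1] t 0.15 w 85.7 qd 0.002
centre px 74 383
bezel 0 nan (array([0., 0.]), array([0., 0.]), 0.0) off -477.1819844273493 -379.6077366677041
white 0 nan (array([0., 0.]), array([0., 0.]), 0.0) off -477.1819844273493 -379.6077366677041
  return _methods._mean(a, axis=axis, dtype=dtype,
  ret = ret.dtype.type(ret / rcount)
Traceback (most recent call last):
ValueError: zero-size array to reduction operation minimum which has no identity
```

View pics/w1.png

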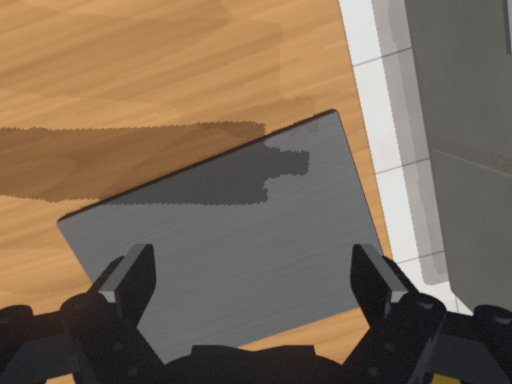

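The wrist view shows only the dark mat, because the move was refused. I'll retry with every field in every row.

Emit:
step_arm --plan '[{"dx": -0.1617,"dy": -0.083,"dz": -0.005,"ax": 0,"ay": 0,"az": 0,"gripper": 0.55},{"dx": -0.1617,"dy": -0.083,"dz": -0.005,"ax": 0,"ay": 0,"az": 0,"gripper": 0.55},{"dx": -0.1617,"dy": -0.083,"dz": -0.005,"ax": 0,"ay": 0,"az": 0,"gripper": 0.55},{"dx": -0.1617,"dy": -0.083,"dz": -0.005,"ax": 0,"ay": 0,"az": 0,"gripper": 0.55},{"dx": -0.1617,"dy": -0.083,"dz": -0.005,"ax": 0,"ay": 0,"az": 0,"gripper": 0.55},{"dx": -0.1617,"dy": -0.083,"dz": -0.005,"ax": 0,"ay": 0,"az": 0,"gripper": 0.55},{"dx": -0.1617,"dy": -0.083,"dz": -0.005,"ax": 0,"ay": 0,"az": 0,"gripper": 0.55},{"dx": -0.1617,"dy": -0.083,"dz": -0.005,"ax": 0,"ay": 0,"az": 0,"gripper": 0.55},{"dx": -0.1617,"dy": -0.083,"dz": -0.005,"ax": 0,"ay": 0,"az": 0,"gripper": 0.55},{"dx": 0,"dy": 0,"dz": 0,"ax": 0,"ay": 0,"az": 0.104,"gripper": 0.55},{"dx": 0,"dy": 0,"dz": 0,"ax": 0,"ay": 0,"az": 0.104,"gripper": 0.55},{"dx": 0,"dy": 0,"dz": 0,"ax": 0,"ay": 0,"az": 0.104,"gripper": 0.55},{"dx": 0,"dy": 0,"dz": 0,"ax": 0,"ay": 0,"az": 0.104,"gripper": 0.55},{"dx": 0,"dy": 0,"dz": 0,"ax": 0,"ay": 0,"az": 0.104,"gripper": 0.55},{"dx": 0,"dy": 0,"dz": 0,"ax": 0,"ay": 0,"az": 0.104,"gripper": 0.55},{"dx": 0,"dy": 0,"dz": 0,"ax": 0,"ay": 0,"az": 0.104,"gripper": 0.55},{"dx": 0,"dy": 0,"dz": 0,"ax": 0,"ay": 0,"az": 0.104,"gripper": 0.55},{"dx": 0,"dy": 0,"dz": 0,"ax": 0,"ay": 0,"az": 0.104,"gripper": 0.55}]'

```text
clock: 2.45
eef_pos: [542.7, 278.0, 229.8]
tool_rot: [-3.141, 0.0, 1.366]
force: [-0.1, 0.9, -0.0]
width: 47.1
gripper_force: 0.0
```

```bash
cat > w.py <<'E'
from h import *
import sys
s,im=grab('wrist',sys.argv[1])
P=pts(im,wT(im,s['eef_pos'],s['tool_rot']))
a=np.deg2rad(78.6); ux=np.array([np.sin(a),-np.cos(a)]);uy=np.array([np.cos(a),np.sin(a)])
q=P[...,:2]-[542.8,277.8]; X=q@ux;Y=q@uy;Z=P[...,2]
for name,m in (('bezel',(Z>75)&(Z<90)),('white',(Z>64)&(Z<74))):
    m=m&(abs(X)<60)&(abs(Y)<80); Q=P[m]
    if len(Q)<9: continue
    r=cv2.minAreaRect(Q[:,:2].astype(np.float32)); c=np.array(r[0])-[542.8,277.8]
    print(name,m.sum(),np.median(Z[m]),np.round(r[0],1),np.round(r[1],1),round(r[2],1),'off',c@ux,c@uy,'X',np.percentile(X[m],[.5,99.5]),'Y',np.percentile(Y[m],[.5,99.5]))
for zc in(40,60,70):
    m=(Z<zc)&(abs(X)<25)&(abs(Y)<45)&(im['range_z']>0)
    if m.any(): print('slot<',zc,m.sum(),np.percentile(X[m],[1,50,99]),np.percentile(Y[m],[1,50,99]))
E
python3 w.py w2; python3 -c "
from h import *
rel([599,-234,200],62.8)"
```

```text
bezel 6604 82.64834740010991 [541.3 277.5] [112.5  66.2] 78.6 off -1.4176294016771023 -0.6120242497767517 X [-34.15982512  31.32709292] Y [-56.19483732  55.58249295]
white 5306 70.31963709197726 [542.3 277.1] [136.8  96.3] 78.5 off -0.31970174157079373 -0.8163079109331769 X [-47.9543573   47.44356475] Y [-68.42666139  67.56326981]
slot< 40 1213 [-11.79700653  -1.1784475    8.75334126] [-37.22900219  -3.38578404  29.87706054]
slot< 60 1372 [-11.7854539   -1.65115177   8.75229857] [-37.34686175  -6.91684451  29.85755359]
slot< 70 1507 [-11.7506318   -1.2415045    8.79299599] [-37.34190301  -7.05888216  29.93777359]
now [542.6 278.1 229.7] [-1.7998e+02  3.0000e-02  7.8030e+01] shift [-1.6309  0.538   0.0994] turn [-0.0002  0.0003  0.1692] F [ 0.1 -0.1  0.3] t 2.5 w 46.8 qd 0.219
```

View pics/w2.png

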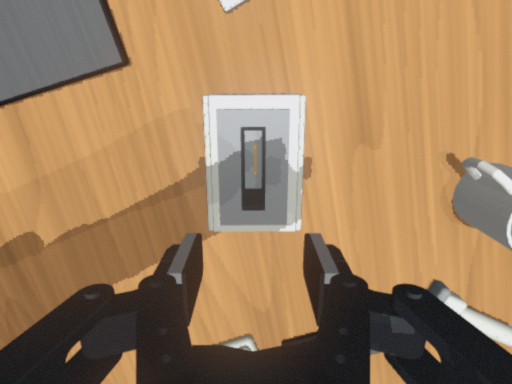

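The wrist view shows the dock at (255,163). Its slot at (253,168) is offset about -1.5 mm along the dock's x, and the bezel's top is at about z = 82.5. Next I go to the rack.

Emit:
step_arm --plan '[{"dx": -0.1631,"dy": 0.0538,"dz": 0.01,"ax": 0,"ay": 0,"az": 0,"gripper": 0.55},{"dx": -0.1631,"dy": 0.0538,"dz": 0.01,"ax": 0,"ay": 0,"az": 0,"gripper": 0.55},{"dx": -0.1631,"dy": 0.0538,"dz": 0.01,"ax": 0,"ay": 0,"az": 0,"gripper": 0.55},{"dx": -0.1631,"dy": 0.0538,"dz": 0.01,"ax": 0,"ay": 0,"az": 0,"gripper": 0.55},{"dx": -0.1631,"dy": 0.0538,"dz": 0.01,"ax": 0,"ay": 0,"az": 0,"gripper": 0.55},{"dx": -0.1631,"dy": 0.0538,"dz": 0.01,"ax": 0,"ay": 0,"az": 0,"gripper": 0.55},{"dx": -0.1631,"dy": 0.0538,"dz": 0.01,"ax": 0,"ay": 0,"az": 0,"gripper": 0.55},{"dx": -0.1631,"dy": 0.0538,"dz": 0.01,"ax": 0,"ay": 0,"az": 0,"gripper": 0.55},{"dx": -0.1631,"dy": 0.0538,"dz": 0.01,"ax": 0,"ay": 0,"az": 0,"gripper": 0.55},{"dx": -0.1631,"dy": 0.0538,"dz": 0.01,"ax": 0,"ay": 0,"az": 0,"gripper": 0.55},{"dx": 0,"dy": 0,"dz": 0,"ax": 0,"ay": 0,"az": 0.0846,"gripper": 0.55},{"dx": 0,"dy": 0,"dz": 0,"ax": 0,"ay": 0,"az": 0.0846,"gripper": 0.55},{"dx": 0,"dy": 0,"dz": 0,"ax": 0,"ay": 0,"az": 0,"gripper": 0.55},{"dx": 0,"dy": 0,"dz": 0,"ax": 0,"ay": 0,"az": 0,"gripper": 0.55}]'

```text
clock: 4.25
eef_pos: [604.2, -233.3, 199.9]
tool_rot: [-3.141, -0.0, 1.109]
force: [0.3, -0.8, 1.1]
width: 46.9
gripper_force: 0.0
```

```bash
cat > rk.py <<'E'
from h import *
import sys
s,im=grab('wrist',sys.argv[1])
P=pts(im,wT(im,s['eef_pos'],s['tool_rot']));Z=P[...,2]
for n,lo,hi,c in(('tall',101,112,(599,-234)),('short',62,70,(545,-206))):
    m=(Z>lo)&(Z<hi)&(np.hypot(P[...,0]-c[0],P[...,1]-c[1])<42); Q=P[m]
    r=cv2.minAreaRect(Q[:,:2].astype(np.float32)); print(n,m.sum(),np.median(Z[m]).round(1),np.round(r[0],1),np.round(r[1],1),round(r[2],1))
    if n=='tall': rel([r[0][0],r[0][1],91],62.8)
E
python3 rk.py w3
```

```text
tall 1933 106.3 [ 598.7 -235.1] [70.4 17.8] 62.9
now [ 604.2 -233.3  200. ] [-1.7999e+02 -1.0000e-02  6.3520e+01] shift [-0.0137 -0.0136  0.3633] turn [-0.0001 -0.0001  0.008 ] F [0.1 0.4 0.5] t 4.3 w 46.9 qd 0.011
short 1526 66.3 [ 545.4 -207. ] [69.5 18.3] 62.5
```

View pics/w3.png

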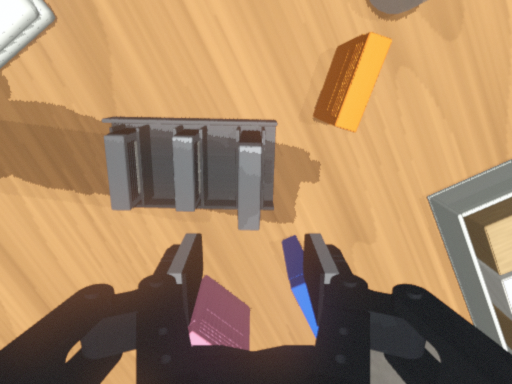

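The tall cartridge is at (250,180) with its top at z = 106.3, as expected. I'll align, descend and check.

Emit:
step_arm --plan '[{"dx": -0.0137,"dy": -0.0136,"dz": 0,"ax": 0,"ay": 0,"az": 0.008,"gripper": 0.55},{"dx": 0,"dy": 0,"dz": 0.1,"ax": 0,"ay": 0,"az": 0,"gripper": 0.55},{"dx": 0,"dy": 0,"dz": 0.1,"ax": 0,"ay": 0,"az": 0,"gripper": 0.55},{"dx": 0,"dy": 0,"dz": 0.1,"ax": 0,"ay": 0,"az": 0,"gripper": 0.55},{"dx": 0,"dy": 0,"dz": 0.0633,"ax": 0,"ay": 0,"az": 0,"gripper": 0.55},{"dx": 0,"dy": 0,"dz": 0,"ax": 0,"ay": 0,"az": 0,"gripper": 0.55},{"dx": 0,"dy": 0,"dz": 0,"ax": 0,"ay": 0,"az": 0,"gripper": 0},{"dx": 0,"dy": 0,"dz": 0,"ax": 0,"ay": 0,"az": 0,"gripper": 0},{"dx": 0,"dy": 0,"dz": 0,"ax": 0,"ay": 0,"az": 0,"gripper": 0},{"dx": 0,"dy": 0,"dz": 0,"ax": 0,"ay": 0,"az": 0,"gripper": 0},{"dx": 0,"dy": 0,"dz": 0,"ax": 0,"ay": 0,"az": 0,"gripper": 0},{"dx": 0,"dy": 0,"dz": 0,"ax": 0,"ay": 0,"az": 0,"gripper": 0}]'

```text
clock: 5.8
eef_pos: [599.0, -235.5, 91.4]
tool_rot: [3.141, -0.0, 1.093]
force: [-1.0, -0.2, 3.7]
width: -0.2
gripper_force: 1.6
```

```bash
python3 -c "
from h import *
rel([598.7,-235.1,91],62.8)"
```

```text
now [ 599.  -235.5   91.4] [ 1.7997e+02 -1.0000e-02  6.2640e+01] shift [ 0.0006 -0.0015  0.0013] turn [ 0.0004 -0.0001 -0.0018] F [-1.  -0.2  3.7] t 5.8 w -0.2 qd 0.001
```

The fingers closed fully, so I have to see what happened.

```bash
python3 - <<'E'
from h import *
s,im=grab('wrist','w4'); grab('side','s4')
a=cv2.imread('pics/w4.png'); b=cv2.imread('pics/s4.png')[100:230,230:400]
b=cv2.resize(b,(512//1*1,392))[:384]
cv2.imwrite('pics/c4.png',cv2.resize(np.hstack([a,b]),(800,300)))
E
```

```text
(no output)
```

View pics/c4.png

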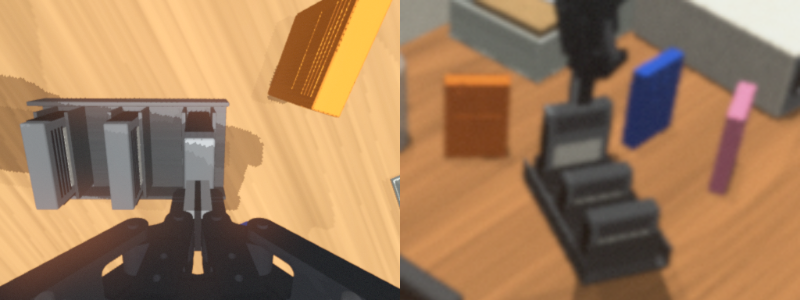

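The closed fingers at (200,200) sit just behind the cartridge's edge, with the cartridge at (200,140). I'll measure where it stands now.

```bash
python3 - <<'E'
from h import *
d=dict(np.load('pics/w4.npz'));P=pts(d,wT(d,d['eef'],d['rot']));Z=P[...,2]
def frame(P): 
    q=P[...,:2]-[598.7,-235.1];a=np.deg2rad(62.8)
    return q@[np.cos(a),np.sin(a)], q@[np.sin(a),-np.cos(a)]
A,B=frame(P)
for r in range(130,300,10): print(r,d['color'][r,256],P[r,256].round(0),'along',A[r,256].round(1),'thick',B[r,256].round(1))
d=dict(np.load('pics/s4.npz'));P=pts(d);A,B=frame(P);Z=P[...,2]
m=(Z>98)&(Z<112)&(abs(A)<70)&(abs(B)<25);print('side',m.sum(),np.percentile(A[m],[1,99]),np.percentile(B[m],[1,99]))
for z0 in (60,70,80,90,98):
  m=(Z>z0)&(Z<z0+8)&(abs(A)<70)&(abs(B)<25);print(z0,m.sum(),np.percentile(A[m],[1,99]),np.percentile(B[m],[1,99]))
print(ctrl.read_state()['qpos'])
E
```

```text
130 [129 104  97] [ 621. -195.   26.] along 46.2 thick 1.5
140 [161 151 150] [ 617. -203.    7.] along 36.6 thick 1.7
150 [88 58 49] [ 616. -204.   41.] along 35.4 thick 1.4
160 [79 58 50] [ 616. -204.   70.] along 35.1 thick 1.1
170 [108 103 103] [ 615. -204.   92.] along 34.9 thick 0.9
180 [211 214 218] [ 615. -205.  106.] along 33.7 thick 0.7
190 [154 158 160] [ 613. -210.  107.] along 29.1 thick 0.7
200 [154 157 159] [ 611. -214.  107.] along 24.4 thick 0.7
210 [141 143 147] [ 608. -218.  105.] along 19.1 thick 0.8
220 [141 144 146] [ 606. -222.  107.] along 14.8 thick 0.7
230 [128 130 131] [ 604. -227.  106.] along 9.5 thick 0.8
240 [76 70 69] [ 604. -226.  120.] along 11.0 thick 0.6
250 [71 63 61] [ 604. -226.  128.] along 10.7 thick 0.5
260 [63 54 51] [ 604. -225.  137.] along 11.1 thick 0.5
270 [76 70 68] [ 604. -225.  145.] along 11.2 thick 0.4
280 [70 62 61] [ 602. -229.  144.] along 6.9 thick 0.4
290 [68 60 59] [ 600. -233.  145.] along 3.0 thick 0.4
side 165 [-32.93915316  36.31860635] [-9.8663511   9.39344646]
60 75 [-33.29907494  37.07385994] [-10.35381205   8.38509667]
70 81 [-32.7460588   36.52845092] [-10.19649149   5.27240029]
80 84 [-32.77698833  36.6393288 ] [-10.91901108   5.54534122]
90 79 [-32.1975361   35.56450631] [-10.12626551   3.1287839 ]
98 152 [-32.95328197  36.32433779] [-9.86763549  9.40821543]
[ 0.08321421  0.80731636  0.42888384  1.6516909  -0.44168255  0.77975704
  0.23598615]
```

```bash
python3 - <<'E'
from h import *
for t in('w2','w3','w4'):
    d=dict(np.load(f'pics/{t}.npz'));Q=pts(d,d['T_tool_cam'])
    m=(d['range_z']>0)&(d['range_z']<175)&(np.abs(Q[...,1])<60)
    q=Q[m]; 
    if t=='w4': q=q[(q[:,2]<-17)]
    print(t,m.sum(),'z max',np.percentile(q[:,2],[90,99,99.9]),'y',np.percentile(q[:,1],[1,99]))
    tip=q[q[:,2]>np.percentile(q[:,2],97)];print(tip.mean(0).round(1),tip.min(0).round(1),tip.max(0).round(1))
    v,u=np.nonzero(m&(Q[...,2]>-60)); 
    for r in range(225,300,6):
        k=(v==r); 
        if k.any(): print(r,[(int(x),Q[r,x].round(0).tolist()) for x in (u[k][0],u[k][-1])])
E
```

```text
w2 39019 z max [-54.9725389  -25.75669327 -19.42380554] y [-58.13142571  57.07683059]
[  5.6  -1.  -27.6] [-10.6 -38.2 -33.9] [ 12.4  35.9 -17.1]
237 [(184, [11.0, -31.0, -25.0]), (321, [11.0, 29.0, -25.0])]
243 [(181, [12.0, -31.0, -32.0]), (324, [12.0, 29.0, -32.0])]
249 [(166, [7.0, -38.0, -29.0]), (339, [7.0, 36.0, -29.0])]
255 [(163, [8.0, -38.0, -35.0]), (342, [8.0, 35.0, -35.0])]
261 [(160, [8.0, -38.0, -39.0]), (345, [7.0, 36.0, -39.0])]
267 [(157, [7.0, -38.0, -44.0]), (348, [8.0, 36.0, -44.0])]
273 [(153, [8.0, -38.0, -49.0]), (352, [7.0, 36.0, -48.0])]
279 [(168, [12.0, -29.0, -60.0]), (331, [12.0, 25.0, -59.0])]
285 [(177, [8.0, -27.0, -57.0]), (328, [7.0, 25.0, -56.0])]
291 [(129, [7.0, -43.0, -59.0]), (376, [7.0, 41.0, -58.0])]
297 [(179, [5.0, -26.0, -60.0]), (326, [5.0, 24.0, -59.0])]
w3 38981 z max [-54.88699376 -25.81573232 -19.41951938] y [-58.21461517  57.03770177]
[  5.2  -1.2 -27.6] [-11.3 -38.6 -34. ] [ 11.8  36.1 -17.5]
237 [(184, [11.0, -31.0, -25.0]), (321, [11.0, 28.0, -26.0])]
243 [(181, [12.0, -31.0, -32.0]), (324, [11.0, 29.0, -31.0])]
249 [(166, [8.0, -
[... 746 characters left out ...]
-10.0, -8.0]), (273, [9.0, 8.0, -14.0])]
237 [(236, [6.0, -9.0, -16.0]), (273, [6.0, 8.0, -14.0])]
243 [(225, [7.0, -13.0, -24.0]), (280, [8.0, 11.0, -24.0])]
249 [(221, [7.0, -15.0, -28.0]), (284, [7.0, 12.0, -29.0])]
255 [(220, [7.0, -15.0, -33.0]), (285, [7.0, 12.0, -34.0])]
261 [(219, [6.0, -15.0, -38.0]), (286, [7.0, 12.0, -39.0])]
267 [(218, [7.0, -15.0, -44.0]), (287, [7.0, 12.0, -43.0])]
273 [(215, [12.0, -14.0, -56.0]), (290, [12.0, 12.0, -56.0])]
279 [(176, [12.0, -27.0, -60.0]), (335, [12.0, 26.0, -60.0])]
285 [(205, [7.0, -18.0, -57.0]), (300, [7.0, 15.0, -56.0])]
291 [(193, [7.0, -22.0, -59.0]), (315, [7.0, 20.0, -59.0])]
297 [(248, [2.0, -3.0, -56.0]), (257, [2.0, 0.0, -56.0])]
```

In the camera-derived tool frame, the fingertips really lie about 18 mm behind the reported TCP. That is 40 mm off the sheet, so the fingers shut just above the cartridge, which is undisturbed. I'll raise, reopen and go 40 mm lower.

Emit:
step_arm --plan '[{"dx": 0,"dy": 0,"dz": -0.1,"ax": 0,"ay": 0,"az": 0,"gripper": 0},{"dx": 0,"dy": 0,"dz": 0,"ax": 0,"ay": 0,"az": 0,"gripper": 0.55},{"dx": 0,"dy": 0,"dz": 0,"ax": 0,"ay": 0,"az": 0,"gripper": 0.55},{"dx": 0,"dy": 0,"dz": 0,"ax": 0,"ay": 0,"az": 0,"gripper": 0.55},{"dx": 0,"dy": 0,"dz": 0,"ax": 0,"ay": 0,"az": 0,"gripper": 0.55},{"dx": 0,"dy": 0,"dz": 0.08,"ax": 0,"ay": 0,"az": 0,"gripper": 0.55},{"dx": 0,"dy": 0,"dz": 0.05,"ax": 0,"ay": 0,"az": 0,"gripper": 0.55},{"dx": 0,"dy": 0,"dz": 0,"ax": 0,"ay": 0,"az": 0,"gripper": 0.55}]'

```text
clock: 6.9
eef_pos: [597.6, -234.9, 80.4]
tool_rot: [-3.138, 0.0, 1.093]
force: [-0.5, 0.2, -0.0]
width: 47.1
gripper_force: 0.0
```

```bash
python3 - <<'E'
from h import *
rel([598.7,-235.1,51],62.8)
s,im=grab('wrist','w5')
print([im['range_z'][r,256] for r in(200,220,240,260,280)])
Q=pts(im,im['T_tool_cam'])
for r in range(219,300,8):
    z=Q[r,:,2]; k=np.nonzero((im['range_z'][r]>0)&(z<30)&(abs(Q[r,:,1])<45))[0]; ch=k[np.r_[True,np.diff(k)>1]]; 
    print(r,[(c,Q[r,c].round(0).tolist()) for c in (180,200,225,256,290,305,325)])
grab('side','s5')
a=cv2.imread('pics/w5.png'); b=cv2.imread('pics/s5.png')[80:230,230:400]
cv2.imwrite('pics/c5.png',cv2.resize(np.hstack([a,cv2.resize(b,(512,384))]),(800,300)))
E
```

```text
now [ 597.6 -234.9   80.4] [-1.7982e+02  2.0000e-02  6.2630e+01] shift [0.0012 0.0038 0.0981] turn [-0.002   0.0002 -0.0019] F [-0.5  0.2 -0. ] t 6.9 w 47.1 qd 0.024
[np.float32(140.20421), np.float32(140.816), np.float32(143.36003), np.float32(147.05676), np.float32(150.01352)]
219 [(180, [-7.0, -48.0, 40.0]), (200, [-21.0, -41.0, 74.0]), (225, [-21.0, -22.0, 75.0]), (256, [20.0, 0.0, -27.0]), (290, [-21.0, 27.0, 74.0]), (305, [-23.0, 39.0, 79.0]), (325, [-23.0, 54.0, 79.0])]
227 [(180, [-16.0, -50.0, 49.0]), (200, [-27.0, -41.0, 74.0]), (225, [-27.0, -22.0, 74.0]), (256, [16.0, 0.0, -26.0]), (290, [-30.0, 28.0, 81.0]), (305, [-30.0, 39.0, 80.0]), (325, [-30.0, 54.0, 79.0])]
235 [(180, [-21.0, -50.0, 46.0]), (200, [10.0, -25.0, -21.0]), (225, [-33.0, -22.0, 73.0]), (256, [12.0, 0.0, -26.0]), (290, [-36.0, 28.0, 80.0]), (305, [10.0, 22.0, -20.0]), (325, [-36.0, 55.0, 80.0])]
243 [(180, [-27.0, -50.0, 46.0]), (200, [6.0, -25.0, -22.0]), (225, [-41.0, -22.0, 74.0]), (256, [8.0, 0.0, -25.0]), (290, [-44.0, 28.0, 81.0]), (305, [6.0, 22.0, -22.0]), (325, [-43.0, 55.0, 79.0])]
251 [(180, [
[... 702 characters left out ...]
-26.0]), (290, [-72.0, 29.0, 81.0]), (305, [-7.0, 22.0, -26.0]), (325, [11.0, 24.0, -56.0])]
283 [(180, [8.0, -27.0, -56.0]), (200, [-11.0, -25.0, -27.0]), (225, [-80.0, -24.0, 80.0]), (256, [-11.0, 0.0, -27.0]), (290, [-79.0, 29.0, 80.0]), (305, [-11.0, 22.0, -27.0]), (325, [7.0, 24.0, -55.0])]
291 [(180, [6.0, -26.0, -58.0]), (200, [-86.0, -44.0, 79.0]), (225, [-87.0, -24.0, 80.0]), (256, [-16.0, 0.0, -25.0]), (290, [-88.0, 30.0, 81.0]), (305, [-86.0, 42.0, 79.0]), (325, [6.0, 24.0, -58.0])]
299 [(180, [3.0, -26.0, -58.0]), (200, [-95.0, -45.0, 80.0]), (225, [-94.0, -24.0, 79.0]), (256, [-20.0, 0.0, -26.0]), (290, [-94.0, 30.0, 80.0]), (305, [-91.0, 41.0, 75.0]), (325, [4.0, 24.0, -59.0])]
```

View pics/c5.png

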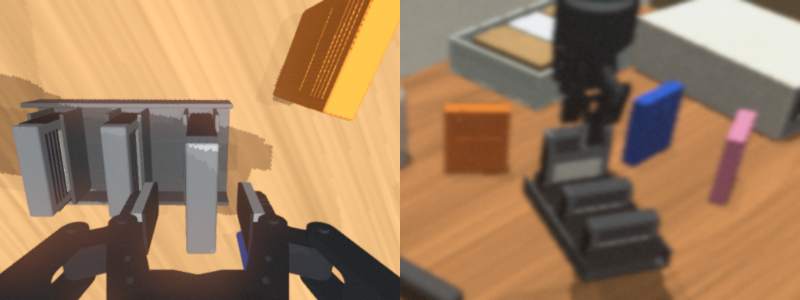

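The fingers straddle the cartridge, whose top is at (200,200). The side view agrees. I go down to TCP 53 and grip.

Emit:
step_arm --plan '[{"dx": 0.0012,"dy": 0.005,"dz": 0.04,"ax": -0.002,"ay": 0,"az": -0.0019,"gripper": 0.55},{"dx": 0,"dy": 0,"dz": 0.0513,"ax": 0,"ay": 0,"az": 0,"gripper": 0.55},{"dx": 0,"dy": 0,"dz": 0,"ax": 0,"ay": 0,"az": 0,"gripper": 0.55},{"dx": 0,"dy": 0,"dz": 0,"ax": 0,"ay": 0,"az": 0,"gripper": 0},{"dx": 0,"dy": 0,"dz": 0,"ax": 0,"ay": 0,"az": 0,"gripper": 0},{"dx": 0,"dy": 0,"dz": 0,"ax": 0,"ay": 0,"az": 0,"gripper": 0},{"dx": 0,"dy": 0,"dz": 0,"ax": 0,"ay": 0,"az": 0,"gripper": 0},{"dx": 0,"dy": 0,"dz": 0,"ax": 0,"ay": 0,"az": 0,"gripper": 0}]'

```text
clock: 8.0
eef_pos: [600.5, -235.9, 54.9]
tool_rot: [3.138, -0.0, 1.096]
force: [-0.1, -0.2, 1.3]
width: 16.9
gripper_force: 58.8
```

Emit:
step_arm --plan '[{"dx": 0,"dy": 0,"dz": -0.03,"ax": 0,"ay": 0,"az": 0,"gripper": 0},{"dx": 0,"dy": 0,"dz": -0.06,"ax": 0,"ay": 0,"az": 0,"gripper": 0},{"dx": 0,"dy": 0,"dz": -0.12,"ax": 0,"ay": 0,"az": 0,"gripper": 0},{"dx": 0,"dy": 0,"dz": -0.12,"ax": 0,"ay": 0,"az": 0,"gripper": 0},{"dx": 0,"dy": 0,"dz": -0.1,"ax": 0,"ay": 0,"az": 0,"gripper": 0},{"dx": 0,"dy": 0,"dz": -0.05,"ax": 0,"ay": 0,"az": 0,"gripper": 0},{"dx": 0,"dy": 0,"dz": 0,"ax": 0,"ay": 0,"az": 0,"gripper": 0}]'

```text
clock: 8.88
eef_pos: [600.4, -235.8, 199.9]
tool_rot: [3.136, -0.0, 1.096]
force: [-0.3, 0.7, -1.7]
width: 17.1
gripper_force: 58.7
```

```bash
cat > hold.py <<'E'
from h import *
import sys
s,im=grab('wrist',sys.argv[1]); Q=pts(im,im['T_tool_cam'])
m=(Q[...,2]>-50)&(Q[...,2]<-20)&(abs(Q[...,1])<20)&(abs(Q[...,0])<60)&(im['range_z']>0)
g=im['color'].min(2); m&=g>95
q=Q[m]; r=cv2.minAreaRect(q[:,:2].astype(np.float32)); print('top z tool',np.percentile(q[:,2],[5,50,95]).round(1),'rect',np.round(r[0],1),np.round(r[1],1),round(r[2],1))
# end face (+x end): profile down column centre
c=256
print([(r,Q[r,c].round(1).tolist()) for r in range(20,200,12)])
rel([541.3,277.5,s['eef_pos'][2]],78.6)
E
python3 hold.py w6
```

```text
top z tool [-49.9 -40.3 -22.9] rect [ 6.4 -2.1] [59.8 30.1] 10.3
[(20, [136.8, 1.9, 200.3]), (32, [125.8, 1.9, 198.5]), (44, [115.0, 1.9, 199.3]), (56, [103.9, 2.0, 199.5]), (68, [92.5, 2.0, 199.9]), (80, [81.0, 2.0, 201.0]), (92, [69.1, 2.1, 200.2]), (104, [57.2, 2.1, 198.6]), (116, [45.9, 2.0, 186.7]), (128, [32.9, 2.1, 194.1]), (140, [20.4, 2.2, 193.5]), (152, [35.1, 0.8, 46.4]), (164, [35.3, 0.5, 11.3]), (176, [35.7, 0.2, -14.7]), (188, [35.3, 0.1, -32.0])]
now [ 599.6 -235.4  198.5] [ 1.7984e+02 -1.0000e-02  6.2810e+01] shift [ 1.4317 -0.9541 -0.0069] turn [ 1.800e-03  1.000e-04 -1.755e-01] F [-0.1  0.1 -1.3] t 8.93 w 17.3 qd 0.025
```

View pics/w6.png

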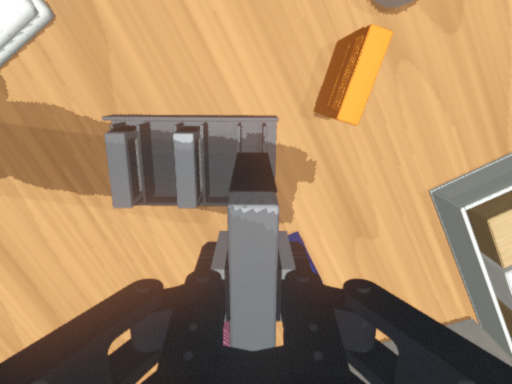

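The cartridge is held upright, with its top at (253,270) and its bottom end at (252,155). I'll carry it over to the dock and hover.

Emit:
step_arm --plan '[{"dx": 0.1,"dy": -0.0666,"dz": 0,"ax": 0.0018,"ay": 0,"az": 0,"gripper": 0},{"dx": 0.148,"dy": -0.0986,"dz": 0,"ax": 0,"ay": 0,"az": 0,"gripper": 0},{"dx": 0.148,"dy": -0.0986,"dz": 0,"ax": 0,"ay": 0,"az": 0,"gripper": 0},{"dx": 0.148,"dy": -0.0986,"dz": 0,"ax": 0,"ay": 0,"az": 0,"gripper": 0},{"dx": 0.148,"dy": -0.0986,"dz": 0,"ax": 0,"ay": 0,"az": 0,"gripper": 0},{"dx": 0.148,"dy": -0.0986,"dz": 0,"ax": 0,"ay": 0,"az": 0,"gripper": 0},{"dx": 0.148,"dy": -0.0986,"dz": 0,"ax": 0,"ay": 0,"az": 0,"gripper": 0},{"dx": 0.148,"dy": -0.0986,"dz": 0,"ax": 0,"ay": 0,"az": 0,"gripper": 0},{"dx": 0.148,"dy": -0.0986,"dz": 0,"ax": 0,"ay": 0,"az": 0,"gripper": 0},{"dx": 0.148,"dy": -0.0986,"dz": 0,"ax": 0,"ay": 0,"az": 0,"gripper": 0},{"dx": 0,"dy": 0,"dz": 0,"ax": 0,"ay": 0,"az": -0.0885,"gripper": 0},{"dx": 0,"dy": 0,"dz": 0,"ax": 0,"ay": 0,"az": -0.087,"gripper": 0},{"dx": 0,"dy": 0,"dz": 0,"ax": 0,"ay": 0,"az": 0,"gripper": 0},{"dx": 0,"dy": 0,"dz": 0,"ax": 0,"ay": 0,"az": 0,"gripper": 0}]'

```text
clock: 10.68
eef_pos: [541.2, 276.9, 197.7]
tool_rot: [-3.141, 0.001, 1.369]
force: [-0.0, 0.3, -2.0]
width: 17.4
gripper_force: 58.9
```

```bash
cat > fit.py <<'E'
from h import *
import sys
s,im=grab('wrist',sys.argv[1]); Q=pts(im,im['T_tool_cam']); P=pts(im,wT(im,s['eef_pos'],s['tool_rot']))
m=(abs(Q[...,0]-35.3)<2.5)&(abs(Q[...,1])<15)&(im['range_z']>0)
for r in range(145,206,6):
    k=np.nonzero(m[r])[0]
    if len(k)>3: print(r,len(k),'x %.1f y %.1f..%.1f mid %.2f z %.1f'%(np.median(Q[r,k,0]),Q[r,k[0],1],Q[r,k[-1],1],(Q[r,k[0],1]+Q[r,k[-1],1])/2,np.median(Q[r,k,2])))
q=Q[m]; print('bottom z tool',q[:,2].max() if len(q) else None)
a=np.deg2rad(78.6); ux=np.array([np.sin(a),-np.cos(a)]);uy=np.array([np.cos(a),np.sin(a)])
q=P[...,:2]-[542.8,277.8]; X=q@ux;Y=q@uy;Z=P[...,2]
b=(Z>77)&(Z<88)&(abs(X)<60)&(abs(Y)<80)&(im['range_z']>230)
print('bezel z',np.median(Z[b]),'X',np.percentile(X[b],[.5,99.5]),'Ymax',np.percentile(Y[b],99.5),'tool y',np.percentile(Q[...,1][b],[.5,99.5]),'n',b.sum())
w=(Z>66)&(Z<73)&(abs(X)<60)&(abs(Y)<80)
print('white X',np.percentile(X[w],[.5,99.5]))
sl=(Z<70)&(abs(X)<20)&(Y<45)&(Y>0)&(im['range_z']>200)
if sl.any(): print('slot X',np.percentile(X[sl],[1,99]),'Y',np.percentile(Y[sl],[1,99]),'tool y',np.percentile(Q[...,1][sl],[1,99]),sl.sum())
t=s['eef_pos'][:2]-[542.8,277.8]; print('tcp X,Y',t@ux,t@uy)
rel([541.3,277.5,140],78.6)
E
python3 fit.py w7
```

```text
157 33 x 35.7 y -10.7..7.6 mid -1.54 z 29.4
163 35 x 35.7 y -10.4..7.5 mid -1.47 z 13.3
169 38 x 35.7 y -10.2..7.8 mid -1.20 z 0.0
175 40 x 35.7 y -10.5..7.7 mid -1.40 z -11.8
181 43 x 35.8 y -10.2..8.0 mid -1.13 z -22.0
187 46 x 35.7 y -10.1..7.7 mid -1.19 z -30.9
193 46 x 35.3 y -9.8..7.5 mid -1.19 z -37.5
199 48 x 35.4 y -9.7..7.3 mid -1.20 z -44.8
205 51 x 35.1 y -9.6..7.8 mid -0.89 z -50.4
bottom z tool 128.6731231728015
bezel z 82.69927904785891 X [-34.18956846  31.45030781] Ymax 55.2890896505372 tool y [-32.75954062  32.87951889] n 5497
white X [-47.94106008  47.47131773]
slot X [-11.79023721   8.82686672] Y [11.5922683  30.19280385] tool y [-10.30702919  10.26288524] 413
tcp X,Y -1.351111985841102 -1.2127524541460404
now [541.4 276.9 197.9] [-1.7997e+02  5.0000e-02  7.8460e+01] shift [ 0.0021 -0.0005  0.1929] turn [-0.0004  0.0005 -0.0015] F [ 1.1 -0.3 -1.9] t 10.72 w 17.4 qd 0.007
```

View pics/w7.png

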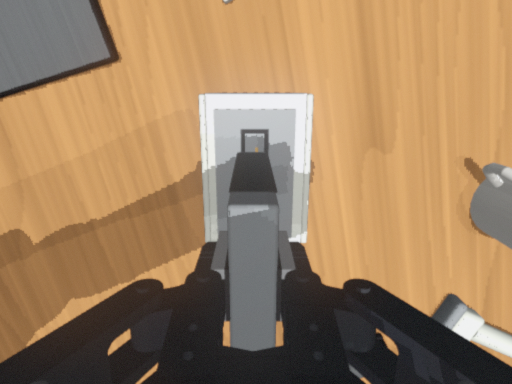

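In the tool frame the slot's middle is at y ≈ 0 and the cartridge's bottom at y ≈ -1.7, while Y already matches. I'll shift 1.8 mm along tool y and descend to just above the bezel.

Emit:
step_arm --plan '[{"dx": 0,"dy": 0.006,"dz": 0.05,"ax": 0,"ay": 0,"az": -0.0015,"gripper": 0},{"dx": 0,"dy": 0,"dz": 0.08,"ax": 0,"ay": 0,"az": 0,"gripper": 0},{"dx": 0,"dy": 0,"dz": 0.05,"ax": 0,"ay": 0,"az": 0,"gripper": 0},{"dx": 0,"dy": 0,"dz": 0.02,"ax": 0,"ay": 0,"az": 0,"gripper": 0},{"dx": 0,"dy": 0,"dz": 0,"ax": 0,"ay": 0,"az": 0,"gripper": 0},{"dx": 0,"dy": 0,"dz": 0,"ax": 0,"ay": 0,"az": 0,"gripper": 0}]'

```text
clock: 11.48
eef_pos: [544.0, 277.1, 139.1]
tool_rot: [3.14, -0.001, 1.374]
force: [0.0, -0.9, -0.4]
width: 17.6
gripper_force: 58.9
```

```bash
python3 fit.py w8
```

```text
145 31 x 37.6 y -14.0..8.2 mid -2.89 z 59.4
151 16 x 34.2 y -14.6..14.7 mid 0.06 z 56.6
157 32 x 35.7 y -10.7..7.6 mid -1.51 z 29.2
163 35 x 35.7 y -10.4..7.4 mid -1.50 z 13.3
169 39 x 35.7 y -10.8..7.8 mid -1.47 z -0.1
175 41 x 35.8 y -10.4..7.6 mid -1.39 z -11.9
181 44 x 35.8 y -10.4..7.8 mid -1.27 z -22.0
187 45 x 35.8 y -10.1..7.8 mid -1.15 z -30.9
193 46 x 35.4 y -9.6..7.5 mid -1.09 z -37.6
199 48 x 35.4 y -9.7..7.3 mid -1.21 z -44.7
205 50 x 35.2 y -9.6..7.8 mid -0.90 z -50.6
bottom z tool 75.78676446383318
bezel z 82.5752096004995 X [-34.23191855  31.53419121] Ymax -9.871229675651142 tool y [-35.66782066  30.07704869] n 793
white X [-47.87467674  47.50293298]
slot X [-11.69311873   8.88729323] Y [20.71749033 32.97926094] tool y [-13.14072475   7.53801622] 157
tcp X,Y 1.3149557445998141 -0.4551926200151886
now [544.  277.1 139.2] [ 1.7991e+02 -5.0000e-02  7.8730e+01] shift [-0.0005 -0.0091 -0.0026] turn [ 0.001  -0.0006  0.0014] F [-0.7  0.3 -1.2] t 11.53 w 17.4 qd 0.002
```

Emit:
step_arm --plan '[{"dx": -0.0015,"dy": -0.004,"dz": 0,"ax": 0,"ay": 0,"az": 0,"gripper": 0},{"dx": 0,"dy": 0,"dz": 0.012,"ax": 0,"ay": 0,"az": 0,"gripper": 0},{"dx": 0,"dy": 0,"dz": 0,"ax": 0,"ay": 0,"az": 0,"gripper": 0},{"dx": 0,"dy": 0,"dz": 0,"ax": 0,"ay": 0,"az": 0,"gripper": 0}]'

```text
clock: 12.02
eef_pos: [542.1, 276.7, 134.8]
tool_rot: [3.141, 0.0, 1.374]
force: [0.4, 0.1, -2.0]
width: 17.8
gripper_force: 58.9
```

```bash
python3 fit.py w9 | grep -v "^1[45]"
```

```text
163 35 x 35.7 y -10.4..7.4 mid -1.47 z 13.6
169 39 x 35.8 y -10.7..7.8 mid -1.48 z -0.4
175 41 x 35.8 y -10.5..7.6 mid -1.40 z -11.9
181 43 x 35.8 y -10.3..7.9 mid -1.20 z -22.1
187 46 x 35.7 y -10.1..7.8 mid -1.17 z -30.7
193 46 x 35.4 y -9.9..7.5 mid -1.16 z -37.6
199 47 x 35.4 y -9.6..7.3 mid -1.16 z -44.7
205 51 x 35.2 y -9.6..7.8 mid -0.91 z -50.6
bottom z tool 69.28968631855628
bezel z 82.00612602090979 X [-34.34740743  31.39591941] Ymax -25.064574391072284 tool y [-33.96605919  31.76927862] n 49
white X [-47.88967742  47.4688233 ]
slot X [-11.68658105   9.01796318] Y [20.26745084 33.05079811] tool y [-11.2081279    9.49464719] 160
tcp X,Y -0.45163806044195576 -1.195334439986712
now [542.2 276.7 134.8] [1.7998e+02 1.0000e-02 7.8730e+01] shift [ 0.002  -0.0034 -0.0172] turn [0.0002 0.0001 0.0015] F [-0.3 -0.4 -0.9] t 12.07 w 17.4 qd 0.001
```

Emit:
step_arm --plan '[{"dx": 0,"dy": 0.0015,"dz": 0.007,"ax": 0,"ay": 0,"az": 0,"gripper": 0},{"dx": 0,"dy": 0,"dz": 0.004,"ax": 0,"ay": 0,"az": 0,"gripper": 0},{"dx": 0,"dy": 0,"dz": 0,"ax": 0,"ay": 0,"az": 0,"gripper": 0}]'

```text
clock: 12.45
eef_pos: [542.5, 276.6, 131.4]
tool_rot: [-3.142, 0.0, 1.374]
force: [0.4, -1.3, -0.9]
width: 16.9
gripper_force: 58.9
```

Emit:
step_arm --plan '[{"dx": 0,"dy": 0,"dz": 0.006,"ax": 0,"ay": 0,"az": 0,"gripper": 0},{"dx": 0,"dy": 0,"dz": 0,"ax": 0,"ay": 0,"az": 0,"gripper": 0}]'

```text
clock: 12.7
eef_pos: [542.5, 276.6, 129.6]
tool_rot: [3.142, 0.0, 1.374]
force: [-0.4, -0.7, -1.2]
width: 17.4
gripper_force: 58.9
```

Emit:
step_arm --plan '[{"dx": 0,"dy": 0,"dz": 0.006,"ax": 0,"ay": 0,"az": 0,"gripper": 0},{"dx": 0,"dy": 0,"dz": 0,"ax": 0,"ay": 0,"az": 0,"gripper": 0}]'

```text
clock: 12.95
eef_pos: [542.4, 276.6, 127.8]
tool_rot: [3.142, 0.0, 1.374]
force: [0.4, -0.1, -2.0]
width: 17.7
gripper_force: 58.9
```

Emit:
step_arm --plan '[{"dx": 0,"dy": 0,"dz": 0.006,"ax": 0,"ay": 0,"az": 0,"gripper": 0},{"dx": 0,"dy": 0,"dz": 0,"ax": 0,"ay": 0,"az": 0,"gripper": 0}]'

```text
clock: 13.2
eef_pos: [542.4, 276.6, 126.0]
tool_rot: [3.142, 0.0, 1.374]
force: [-1.2, 0.9, -2.1]
width: 17.3
gripper_force: 58.9
```

It is entering freely, so I continue in measured steps.

Emit:
step_arm --plan '[{"dx": 0,"dy": 0,"dz": 0.008,"ax": 0,"ay": 0,"az": 0,"gripper": 0},{"dx": 0,"dy": 0,"dz": 0.008,"ax": 0,"ay": 0,"az": 0,"gripper": 0},{"dx": 0,"dy": 0,"dz": 0,"ax": 0,"ay": 0,"az": 0,"gripper": 0}]'

```text
clock: 13.58
eef_pos: [542.4, 276.6, 121.1]
tool_rot: [-3.141, 0.0, 1.374]
force: [-0.0, -0.3, -1.2]
width: 17.3
gripper_force: 58.9
```

Emit:
step_arm --plan '[{"dx": 0,"dy": 0,"dz": 0.008,"ax": 0,"ay": 0,"az": 0,"gripper": 0},{"dx": 0,"dy": 0,"dz": 0.008,"ax": 0,"ay": 0,"az": 0,"gripper": 0},{"dx": 0,"dy": 0,"dz": 0,"ax": 0,"ay": 0,"az": 0,"gripper": 0}]'

```text
clock: 13.95
eef_pos: [542.4, 276.6, 116.3]
tool_rot: [-3.142, 0.0, 1.374]
force: [-0.6, -0.4, -2.8]
width: 17.2
gripper_force: 58.9
```

Emit:
step_arm --plan '[{"dx": 0,"dy": 0,"dz": 0.008,"ax": 0,"ay": 0,"az": 0,"gripper": 0},{"dx": 0,"dy": 0,"dz": 0.008,"ax": 0,"ay": 0,"az": 0,"gripper": 0},{"dx": 0,"dy": 0,"dz": 0.008,"ax": 0,"ay": 0,"az": 0,"gripper": 0},{"dx": 0,"dy": 0,"dz": 0.008,"ax": 0,"ay": 0,"az": 0,"gripper": 0},{"dx": 0,"dy": 0,"dz": 0,"ax": 0,"ay": 0,"az": 0,"gripper": 0}]'

```text
clock: 14.58
eef_pos: [542.4, 276.5, 106.7]
tool_rot: [-3.141, 0.0, 1.374]
force: [0.1, 1.0, -1.3]
width: 17.2
gripper_force: 58.9
```

Emit:
step_arm --plan '[{"dx": 0,"dy": 0,"dz": 0.008,"ax": 0,"ay": 0,"az": 0,"gripper": 0},{"dx": 0,"dy": 0,"dz": 0.008,"ax": 0,"ay": 0,"az": 0,"gripper": 0},{"dx": 0,"dy": 0,"dz": 0.008,"ax": 0,"ay": 0,"az": 0,"gripper": 0},{"dx": 0,"dy": 0,"dz": 0.008,"ax": 0,"ay": 0,"az": 0,"gripper": 0},{"dx": 0,"dy": 0,"dz": 0,"ax": 0,"ay": 0,"az": 0,"gripper": 0}]'

```text
clock: 15.2
eef_pos: [542.4, 276.6, 97.1]
tool_rot: [-3.141, 0.0, 1.374]
force: [0.7, -0.2, -1.7]
width: 17.2
gripper_force: 58.9
```

Emit:
step_arm --plan '[{"dx": 0,"dy": 0,"dz": 0.008,"ax": 0,"ay": 0,"az": 0,"gripper": 0},{"dx": 0,"dy": 0,"dz": 0.008,"ax": 0,"ay": 0,"az": 0,"gripper": 0},{"dx": 0,"dy": 0,"dz": 0.008,"ax": 0,"ay": 0,"az": 0,"gripper": 0},{"dx": 0,"dy": 0,"dz": 0.008,"ax": 0,"ay": 0,"az": 0,"gripper": 0},{"dx": 0,"dy": 0,"dz": 0,"ax": 0,"ay": 0,"az": 0,"gripper": 0}]'

```text
clock: 15.82
eef_pos: [542.4, 276.6, 87.5]
tool_rot: [-3.141, 0.0, 1.374]
force: [0.1, -0.5, -0.9]
width: 17.8
gripper_force: 58.9
```

Emit:
step_arm --plan '[{"dx": 0,"dy": 0,"dz": 0.006,"ax": 0,"ay": 0,"az": 0,"gripper": 0},{"dx": 0,"dy": 0,"dz": 0.006,"ax": 0,"ay": 0,"az": 0,"gripper": 0},{"dx": 0,"dy": 0,"dz": 0,"ax": 0,"ay": 0,"az": 0,"gripper": 0}]'

```text
clock: 16.2
eef_pos: [542.4, 276.6, 84.0]
tool_rot: [-3.142, 0.0, 1.374]
force: [0.2, 0.5, -1.5]
width: 17.4
gripper_force: 58.9
```

Plug contact is expected near 81.5, so I'll use small steps.

Emit:
step_arm --plan '[{"dx": 0,"dy": 0,"dz": 0.005,"ax": 0,"ay": 0,"az": 0,"gripper": 0},{"dx": 0,"dy": 0,"dz": 0.005,"ax": 0,"ay": 0,"az": 0,"gripper": 0},{"dx": 0,"dy": 0,"dz": 0,"ax": 0,"ay": 0,"az": 0,"gripper": 0}]'

```text
clock: 16.58
eef_pos: [542.7, 276.7, 81.2]
tool_rot: [3.141, -0.0, 1.374]
force: [1.0, 0.2, -0.4]
width: 17.5
gripper_force: 59.1
```

Emit:
step_arm --plan '[{"dx": 0,"dy": 0,"dz": 0.005,"ax": 0,"ay": 0,"az": 0,"gripper": 0},{"dx": 0,"dy": 0,"dz": 0,"ax": 0,"ay": 0,"az": 0,"gripper": 0}]'

```text
clock: 16.82
eef_pos: [542.8, 276.7, 80.7]
tool_rot: [3.141, -0.001, 1.374]
force: [-1.6, -2.0, 6.3]
width: 17.3
gripper_force: 60.2
```

Emit:
step_arm --plan '[{"dx": 0,"dy": 0,"dz": 0.004,"ax": 0,"ay": 0,"az": 0,"gripper": 0},{"dx": 0,"dy": 0,"dz": 0,"ax": 0,"ay": 0,"az": 0,"gripper": 0}]'

```text
clock: 17.08
eef_pos: [542.7, 276.7, 79.8]
tool_rot: [3.141, -0.001, 1.374]
force: [-2.7, -1.0, 7.9]
width: 17.4
gripper_force: 60.4
```

Plug contact came at about 81. I press on gently; the hard stop should come near 74.

Emit:
step_arm --plan '[{"dx": 0,"dy": 0,"dz": 0.004,"ax": 0,"ay": 0,"az": 0,"gripper": 0},{"dx": 0,"dy": 0,"dz": 0.003,"ax": 0,"ay": 0,"az": 0,"gripper": 0},{"dx": 0,"dy": 0,"dz": 0,"ax": 0,"ay": 0,"az": 0,"gripper": 0}]'

```text
clock: 17.45
eef_pos: [542.8, 276.7, 77.8]
tool_rot: [3.141, -0.001, 1.374]
force: [-2.4, -1.0, 8.6]
width: 17.4
gripper_force: 60.4
```

Emit:
step_arm --plan '[{"dx": 0,"dy": 0,"dz": 0.004,"ax": 0,"ay": 0,"az": 0,"gripper": 0},{"dx": 0,"dy": 0,"dz": 0.003,"ax": 0,"ay": 0,"az": 0,"gripper": 0},{"dx": 0,"dy": 0,"dz": 0,"ax": 0,"ay": 0,"az": 0,"gripper": 0}]'

```text
clock: 17.82
eef_pos: [542.8, 276.7, 75.7]
tool_rot: [3.141, -0.001, 1.374]
force: [-2.8, -1.2, 9.1]
width: 17.6
gripper_force: 60.4
```

Emit:
step_arm --plan '[{"dx": 0,"dy": 0,"dz": 0.003,"ax": 0,"ay": 0,"az": 0,"gripper": 0},{"dx": 0,"dy": 0,"dz": 0,"ax": 0,"ay": 0,"az": 0,"gripper": 0}]'

```text
clock: 18.08
eef_pos: [542.8, 276.7, 74.8]
tool_rot: [3.141, -0.001, 1.374]
force: [-3.2, -1.1, 9.3]
width: 17.2
gripper_force: 60.4
```

Emit:
step_arm --plan '[{"dx": 0,"dy": 0,"dz": 0.002,"ax": 0,"ay": 0,"az": 0,"gripper": 0},{"dx": 0,"dy": 0,"dz": 0,"ax": 0,"ay": 0,"az": 0,"gripper": 0}]'

```text
clock: 18.32
eef_pos: [542.8, 276.7, 74.2]
tool_rot: [3.141, -0.001, 1.374]
force: [-2.5, -0.3, 10.5]
width: 17.3
gripper_force: 60.4
```

Emit:
step_arm --plan '[{"dx": 0,"dy": 0,"dz": 0.002,"ax": 0,"ay": 0,"az": 0,"gripper": 0},{"dx": 0,"dy": 0,"dz": 0,"ax": 0,"ay": 0,"az": 0,"gripper": 0}]'

```text
clock: 18.58
eef_pos: [542.9, 276.7, 74.1]
tool_rot: [3.141, -0.001, 1.374]
force: [-3.7, -1.4, 12.5]
width: 17.5
gripper_force: 60.9
```

Emit:
step_arm --plan '[{"dx": 0,"dy": 0,"dz": 0.002,"ax": 0,"ay": 0,"az": 0,"gripper": 0},{"dx": 0,"dy": 0,"dz": 0,"ax": 0,"ay": 0,"az": 0,"gripper": 0}]'

```text
clock: 18.82
eef_pos: [542.9, 276.7, 74.0]
tool_rot: [3.141, -0.001, 1.374]
force: [-4.1, -2.0, 17.3]
width: 17.1
gripper_force: 61.5
```

Emit:
step_arm --plan '[{"dx": 0,"dy": 0,"dz": 0.002,"ax": 0,"ay": 0,"az": 0,"gripper": 0},{"dx": 0,"dy": 0,"dz": 0,"ax": 0,"ay": 0,"az": 0,"gripper": 0}]'

```text
clock: 19.08
eef_pos: [543.0, 276.7, 74.0]
tool_rot: [3.141, -0.002, 1.374]
force: [-5.6, -1.9, 20.7]
width: 17.3
gripper_force: 61.9
```

```bash
python3 - <<'E'
from h import *
print(ctrl.read_state()['force'])
s,im=grab('side','s10'); P=pts(im)
a=np.deg2rad(78.6); q=P[...,:2]-[542.8,277.8]; X=q@[np.sin(a),-np.cos(a)];Y=q@[np.cos(a),np.sin(a)];Z=P[...,2]
m=(abs(X)<34)&(abs(Y)<56)&(Z>75)&(Z<90)&(abs(X)>15);print('bezel z',np.median(Z[m]))
m=(abs(X)<9)&(abs(Y)>18)&(abs(Y)<34)&(Z>90)&(Z<140);print(np.percentile(Z[m],[50,75,90,97]),m.sum())
s,im=grab('wrist','w10'); P=pts(im,wT(im,s['eef_pos'],s['tool_rot'])); q=P[...,:2]-[542.8,277.8]; X=q@[np.sin(a),-np.cos(a)];Y=q@[np.cos(a),np.sin(a)];Z=P[...,2]
m=(abs(X)<34)&(Y<56)&(Y>38)&(Z>70)&(Z<95);print('wrist bezel z',np.median(Z[m]),m.sum())
m=(abs(X)<7)&(Y>15)&(Y<32)&(Z>110)&(Z<140);print('wrist cart top',np.median(Z[m]),m.sum())
E
```

```text
[-5.55482779 -1.93539819 20.73789725]
bezel z 81.04339549685767
[122.98195618 124.09826872 124.76398142 125.3351935 ] 310
wrist bezel z 82.64585378670272 6024
wrist cart top 125.54141290691331 1800
```

The cartridge stands 42.9 mm above the bezel against a hard stop, so it is home. I relax the pressure, release and retreat.

Emit:
step_arm --plan '[{"dx": 0,"dy": 0,"dz": -0.005,"ax": 0,"ay": 0,"az": 0,"gripper": 0},{"dx": 0,"dy": 0,"dz": 0,"ax": 0,"ay": 0,"az": 0,"gripper": 0.5},{"dx": 0,"dy": 0,"dz": 0,"ax": 0,"ay": 0,"az": 0,"gripper": 0.5},{"dx": 0,"dy": 0,"dz": 0,"ax": 0,"ay": 0,"az": 0,"gripper": 0.5},{"dx": 0,"dy": 0,"dz": 0,"ax": 0,"ay": 0,"az": 0,"gripper": 0.5},{"dx": 0,"dy": 0,"dz": -0.03,"ax": 0,"ay": 0,"az": 0,"gripper": 0.5},{"dx": 0,"dy": 0,"dz": -0.08,"ax": 0,"ay": 0,"az": 0,"gripper": 0.5},{"dx": 0,"dy": 0,"dz": -0.12,"ax": 0,"ay": 0,"az": 0,"gripper": 0.5},{"dx": 0,"dy": 0,"dz": -0.12,"ax": 0,"ay": 0,"az": 0,"gripper": 0.5},{"dx": 0,"dy": 0,"dz": -0.1,"ax": 0,"ay": 0,"az": 0,"gripper": 0.5},{"dx": 0,"dy": 0,"dz": 0,"ax": 0,"ay": 0,"az": 0,"gripper": 0.5},{"dx": 0,"dy": 0,"dz": 0,"ax": 0,"ay": 0,"az": 0,"gripper": 0.5}]'

```text
clock: 20.68
eef_pos: [542.1, 276.6, 207.2]
tool_rot: [-3.141, 0.0, 1.374]
force: [-0.2, 0.4, 0.4]
width: 42.6
gripper_force: 0.0
```

```bash
python3 - <<'E'
from h import *
a=np.deg2rad(78.6)
s,im=grab('wrist','w11'); P=pts(im,wT(im,s['eef_pos'],s['tool_rot'])); q=P[...,:2]-[542.8,277.8]; X=q@[np.sin(a),-np.cos(a)];Y=q@[np.cos(a),np.sin(a)];Z=P[...,2]
m=(abs(X)<34)&(abs(Y)<56)&(Z>75)&(Z<90);print('bezel z',np.median(Z[m]),'X',np.percentile(X[m],[.5,99.5]))
m=(abs(X)<14)&(abs(Y)<40)&(Z>115)&(Z<140);print('cart top',np.median(Z[m]),np.percentile(X[m],[1,99]),np.percentile(Y[m],[1,99]))
print(s['eef_pos'],s['force'],s['width'])
E
```

```text
bezel z 82.69076407288082 X [-33.80251249  31.50485992]
cart top 125.4918276716167 [-10.639553     7.56628661] [-34.39389956  34.38940402]
[542.05026893 276.63848973 207.23902217] [-0.236105    0.39965379  0.35427939] 42.56880419509538
```

The cartridge stayed seated, standing 42.8 mm above the bezel (43 expected), and the gripper is clear. I'll hand it in.

```bash
python3 -c "
from cell import ctrl
print(ctrl.finish_job())"
```

```text
the job is handed in; nothing more can be done
None
```

The tall cartridge is fully home in the dock and released: it stands 42.8 mm above the bezel (43 expected), pressed in with about 21 N at most as read, and I handed the job in at about 21 s.

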